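# Mount the long ceramic diffuser tube between the centres of the cleaning stand

## Robot

A 7-joint arm with a two-finger parallel gripper is mounted at the origin on the work surface. World frame = base frame: x ahead of the robot, y to its left, z up, the work surface at z = 0. Lengths are in m, angles in rad, forces in N, time in s.
With the tool pointing down it reaches from about 0.4 to 0.875 m from the base axis. Payload 4.4 kg.
Tool frame: the origin (TCP) lies on the centre line of the jaws, within the pads' length; the fingertips stand 25 mm ahead of it and the grasp point (between the pads) lies 6 mm ahead of it; z points along the fingers, y is the line along which they close (so a half turn about z gives the same grasp; the last joint's range is limited). The gripper opens to 85 mm and grips with 20 to 120 N. Pads are 22 mm wide; open, the fingers measure 114 mm over their backs; the gripper's body (76 mm by 85 mm) begins 54 mm behind the grasp point. The pads swing forward as they close: fully open they stand 13 mm farther back than shut.
Start: joints at [1.082, 0.628, 0.038, 1.517, -0.027, 0.996, -0.02], TCP at [0.267, -0.593, 0.234] pointing down, gripper open.
Joint ranges: [-3.06, 3.06], [-0.37, 2.12], [-1.25, 1.32], [0.18, 2.47], [-1.1, 4.24], [0.23, 1.98], [-2.94, 2.94]. Speed limits (rad/s): [2.57, 2.57, 3.14, 3.14, 3.14, 3.14, 3.14].

## Interface

Orientations are given as a unit quaternion [x, y, z, w].
In Python, from bench import ctrl gives the robot as it stands. The module is installed in compiled form; this text tells all that it offers. Calls block until the motion is done:
- ctrl.move_pose(position, orientation): joint-space move of the TCP to a pose.
- ctrl.move_straight(position, ori=None, rate=0.15, guard=None): straight line of the TCP; ori=None keeps the orientation; rate is the mean speed in m/s. With guard (N) it stops when the force on the tool has changed by that much, and returns True; else False.
- ctrl.movej(angles): joint-space move.
- ctrl.set_gripper(opening, effort=None): finger opening in m; effort is the grip in N (None keeps the last); returns when the fingers have stopped.
- ctrl.sleep(seconds).
- ctrl.ik(position, orientation): joint angles nearest the present ones, or None.
- ctrl.state(): the state.
- ctrl.capture(name): name is "side" or "top"; returns a dict with "frame" (384x512x3 uint8, red, green, blue), "fx", "fy", "cx", "cy" (pixels), "pose" (4x4, takes a point from camera to world coordinates). Camera axes: x right, y down, z forward; pixel columns grow to the right and rows downward; lengths in m; the calibration is good to about 2 mm. A picture is of the moment at which its call begins. There is no depth.
A pose or a line that the arm cannot do raises ctrl.MotionError and nothing moves.
- ctrl.hand_in(): hands the job in; it is judged then, once.
The state is a dict: "t": time; "joints": joint angles; "qd": joint speeds; "effort": joint torques, N m; "tcp_pos": TCP position; "tcp_rot": TCP orientation; "contact_force": force on the tool from outside, world axes, zero at the start; "torque": the same for the moment, N m; "grip_width": finger opening in m; "grip_force": force on a finger pad.
Only numpy, scipy, OpenCV 4.12 (cv2) and the standard library are available. Lean on these libraries where they do the work, as an engineer would, in place of code of your own. Each camera call takes 0.05 s, during which the arm holds its last target. There are 200 camera calls.

## Task

Take the longest of the three white ceramic tubes from the rack, lay it on the rests of the cleaning stand and let go, then slide the tailstock up so that both cones carry the tube, centred and clear of the rests, with the sprung tail cone pushed in about half its travel and not to its stop. The tube is brittle: grip it with less than 40 N and set it down and clamp it gently. Leave the other two tubes in the rack and disturb nothing else around.

Things in the scene. Friction and masses are not known exactly. Their poses are not given: they have to be found in the camera images.
- long_tube: The longest of three straight white ceramic diffuser tubes, 160 mm long, 24 mm outside diameter, 60 to 130 g, brittle, both ends alike: open mouths 19 mm across and 14 mm deep. Origin at its middle on its axis, y along its length. It starts level in one of the rack's slots and can be gripped across its middle from above.
- middle_tube: A like tube, 128 mm long, 24 mm diameter, in another slot of the rack. Origin at its middle, y along its length. To be left there.
- short_tube: A like tube, 98 mm long, 24 mm diameter, in the remaining slot of the rack. Origin at its middle, y along its length. To be left there.
- rack: Fixed dark wooden draining rack, base 186 x 110 x 10 mm, with three V-slots along its y at x = -60, 0 and +60 mm; a tube in a slot has its axis 46 mm above the table and its middle over y = 0 within a few mm. A slot is two V-plates 10 mm thick at y = -36 and +36 mm with free space between. Origin under the centre.
- stand: Fixed grey cleaning stand. Bed 85 mm (x) by 345 mm (y, -132 to +212 mm), rails to 22 mm high. Headstock at the -y end, 56 mm wide, 100 mm high, its fixed cone pointing to +y; sliding tailstock at the +y end, its sprung cone pointing to -y. Two black V-rests, 12 mm thick, at y = -34 and +58 mm hold a tube loosely with its axis 71 mm above the table. Origin under the middle of the tube's place.
- seat (a point): The middle of the long tube's place when mounted, on the line of the cones, 75 mm above the table, 4 mm above a tube lying on the rests; axes as the stand's (y from headstock to tailstock). With the tailstock back, lay the tube clear of both cones: its middle over 8 mm from here towards the tailstock, which then pushes it along the rests to here, where the cones lift it.
- head_tip (a point): The tip of the headstock's fixed cone, at y = -71.7 mm from the seat. Both cones: base 28 mm across, blunt tip 6 mm across, 14 mm long; a tube mouth centred on a cone comes to rest 8.3 mm past the tip.
- tail_grip (a point): Middle of the black upright grip on top of the tailstock, 20 mm wide (stand's x) by 24 mm (stand's y), from 100 to 142 mm above the table; this point is 125 mm above the table. It moves with the tailstock.
- tailstock (a joint): Slide of the tailstock towards the headstock (stand's -y), 0 m fully back to 0.078 m. At 0 the gap between the cone tips is 203 mm, and shrinks by the joint's value. It takes about 10 N to slide and stays where it is left. With the long tube seated on both cones the tail cone just touches at 0.060 m; beyond that the sprung cone sinks.
- nose_tip (a point): The tip of the tailstock's sprung cone, 75 mm above the table, 50 mm towards the headstock from the grip when not pressed in.
- nose (a joint): How far the sprung tail cone is pushed back into the tailstock, 0 to 0.012 m (its whole travel): about 1 N to start and 6 N at full travel. It springs out when free.
- jar: Glass jar with a steel screw top, 68 mm diameter, 100 mm tall, standing beside the headstock end. Origin under its centre. Bystander.
- breeding_cone: Terracotta breeding cone, 90 mm wide at the foot, 133 mm tall, standing beyond the stand. Origin under its centre. Bystander.
- magnet: White algae magnet, 50 x 70 mm, 38 mm tall, on the robot's side between stand and rack. Origin under its centre. Bystander.
- scoop: Small yellow plastic scoop, 45 x 50 mm bowl 22 mm tall with a 75 mm handle towards its -x. Origin under the bowl. Bystander.
- feeding_cone (a point): The lower tip of a clear feeding cone, tip down, 64 mm wide at its top, from 85 to 160 mm above the table, held by a black spring clip (to 30 mm wide) on the edge of a raised teak shelf. Fixed, in the way beyond the stand. The shelf's front edge is at x = 0.815 m, its top 110 mm above the table.
Not all that is in view belongs to the job. Leave any green look-alike of the long_tube alone.

How it is judged:
By the outcome, as a careful person would: the job done as asked, in the order asked, and still so for the second after the job is handed in, with the robot touching nothing.
It also fails if it takes over 64 s, if anything falls off the work surface, if the arm or the gripper's body presses on something with over 40 N, if the wrist force passes 120 N, or if a joint passes its speed limit or range.

## Working session

There is one attempt and no reset: what is moved stays moved. The work goes in short steps, each a Python script; the robot and the scene stay as the last script left them, time stands still between calls to the robot, and variables do not carry over. Pictures are saved under pics/ and viewed, at most 10 in all, crops included, and the job is handed in when it is done.

```bash
mkdir -p pics
cat > h.py <<'E'
import numpy as np, cv2
from bench import ctrl
def snap(name, out, crop=None, k=1):
    c=ctrl.capture(name); f=c["frame"][:,:,::-1]
    np.savez('pics/'+out+'.npz',frame=c["frame"],K=[c["fx"],c["fy"],c["cx"],c["cy"]],pose=c["pose"])
    if crop: f=f[crop[1]:crop[3],crop[0]:crop[2]]
    cv2.imwrite('pics/'+out+'.png',cv2.resize(f,None,fx=k,fy=k,interpolation=cv2.INTER_CUBIC))
    return c
def ray(out,u,v):
    d=np.load('pics/'+out+'.npz'); fx,fy,cx,cy=d['K']; P=np.array(d['pose'])
    r=P[:3,:3]@np.array([(u-cx)/fx,(v-cy)/fy,1]); return P[:3,3],r
def atz(out,u,v,z):
    o,r=ray(out,u,v); return o+r*(z-o[2])/r[2]
def proj(out,p):
    d=np.load('pics/'+out+'.npz'); fx,fy,cx,cy=d['K']; P=np.array(d['pose'])
    q=P[:3,:3].T@(np.array(p)-P[:3,3]); return np.array([fx*q[0]/q[2]+cx,fy*q[1]/q[2]+cy])
def tri(*obs):
    A=np.zeros((3,3));b=np.zeros(3)
    for n,u,v in obs:
        o,r=ray(n,u,v); r=r/np.linalg.norm(r); M=np.eye(3)-np.outer(r,r); A+=M;b+=M@o
    return np.linalg.solve(A,b)
E
python3 - <<'E'
from h import *
for n in("side","top"):
    c=snap(n,n+"0",k=1.55); print(n,c["fx"],c["fy"],c["cx"],c["cy"],np.round(c["pose"],3).tolist())
print(ctrl.state())
E
```

```text
side 438.0394382121656 438.0394382121656 255.2357879875802 194.74001391081998 [[-0.944, -0.214, 0.252, 0.204], [-0.331, 0.612, -0.718, 0.934], [-0.001, -0.761, -0.649, 0.91], [0.0, 0.0, 0.0, 1.0]]
top 397.36565386933273 397.36565386933273 257.89973717992797 188.53968706114 [[0.008, -0.99, 0.139, 0.365], [-1.0, -0.006, 0.011, 0.037], [-0.01, -0.139, -0.99, 1.319], [0.0, 0.0, 0.0, 1.0]]
{'t': 0.1, 'joints': array([ 1.08216433,  0.6292386 ,  0.03844732,  1.51827161, -0.02701979,
        0.99628604, -0.02000967]), 'qd': array([-0.00133055, -0.00209709, -0.00214514, -0.00249324, -0.00117875,
        0.00047503,  0.00064234]), 'effort': array([ 2.60474604e-03, -5.64538229e+01,  1.23033129e+00, -1.93974674e+01,
        1.13196153e-02,  5.44703042e-03,  2.04971298e-05]), 'tcp_pos': array([ 0.26652985, -0.59223801,  0.23348966]), 'tcp_rot': array([ 9.77736778e-01,  2.09833465e-01, -1.77398768e-04, -8.24059554e-04]), 'contact_force': array([ 0.12773771,  0.76876516, -0.562921  ]), 'torque': array([-0.03155999,  0.01248456, -0.02413861]), 'grip_force': 0.0, 'grip_width': 0.0857441989070905}
```

View pics/side0.png

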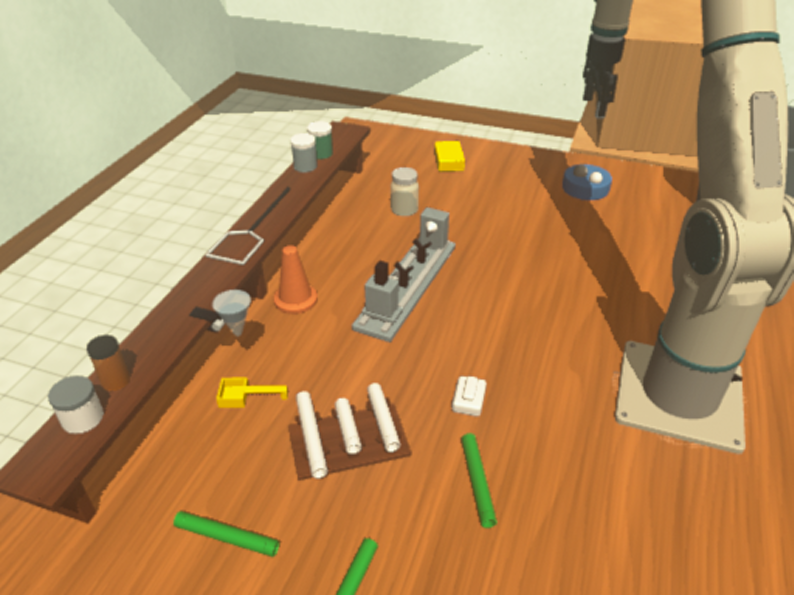

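View pics/top0.png

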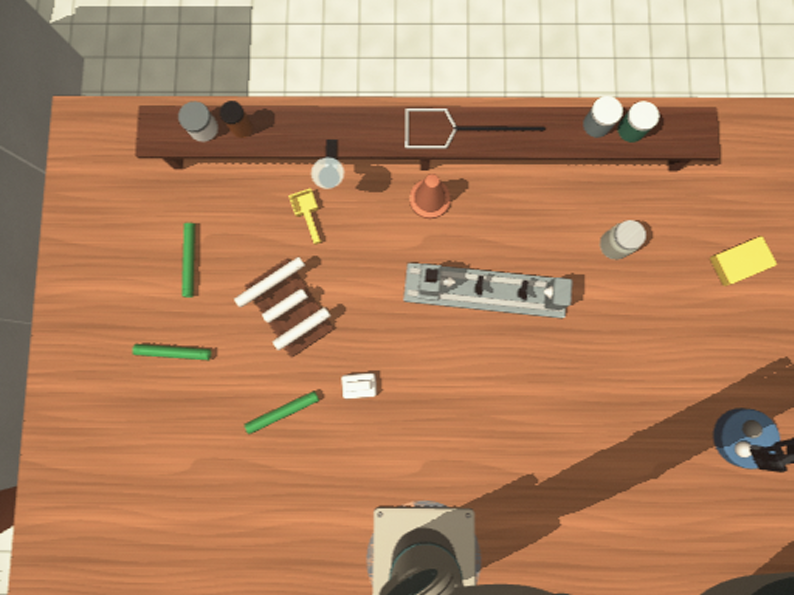

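The side view shows the rack at (350,440), the stand at (405,285) and the robot at the right. In the top view the far tube, (234,302) to (303,260), is the longest. The stand runs from (405,283), the tailstock end, to (570,300), the headstock end. I'll enlarge both.

Run:
```python
from h import *
T=np.load('pics/top0.npz')['frame'][:,:,::-1]; S=np.load('pics/side0.npz')['frame'][:,:,::-1]
def cr(f,x,y,w,h,k): return cv2.resize(f[y:y+h,x:x+w],None,fx=k,fy=k,interpolation=cv2.INTER_CUBIC)
cv2.imwrite('pics/rackAB.png',np.hstack([cr(T,145,160,80,75,5),cr(S,185,243,80,75,5)]))
B=np.zeros((594,750,3),np.uint8); B[:270]=cr(T,258,165,125,45,6); s=cr(S,225,130,75,81,4); B[270:,:300]=s
cv2.imwrite('pics/standAB.png',B)
for n,f in(("top0",T),("side0",S)):
    m=((f.min(2)>150)&(f.max(2).astype(int)-f.min(2)<40)).astype(np.uint8)
    k,l,st,ce=cv2.connectedComponentsWithStats(m)
    for i in range(1,k):
        x,y=ce[i]
        if st[i,4]>60 and ((n=="top0" and 145<x<225 and 160<y<235) or (n=="side0" and 185<x<265 and 243<y<318)):
            p=np.argwhere(l==i)[:,::-1].astype(np.float32); print(n,ce[i],cv2.minAreaRect(p))
```

```text
top0 [173.41846154 181.39076923] ((173.2539825439453, 181.3561248779297), (6.773719787597656, 49.92887496948242), 56.88865280151367)
top0 [183.13300493 196.71428571] ((182.96151733398438, 196.69229125976562), (6.656401634216309, 30.785860061645508), 56.30992889404297)
top0 [194.16216216 211.43243243] ((193.92308044433594, 211.38461303710938), (6.656400203704834, 39.93841552734375), 56.30992889404297)
side0 [247.125      266.57407407] ((247.0818634033203, 266.1619567871094), (38.89506149291992, 5.786535739898682), 72.6459732055664)
side0 [200.41216216 277.91216216] ((200.19007873535156, 277.3447265625), (49.780479431152344, 6.170731067657471), 77.31961059570312)
side0 [224.33684211 273.61578947] ((224.52906799316406, 273.85894775390625), (35.428611755371094, 5.990655899047852), 75.0685806274414)
```

View pics/rackAB.png

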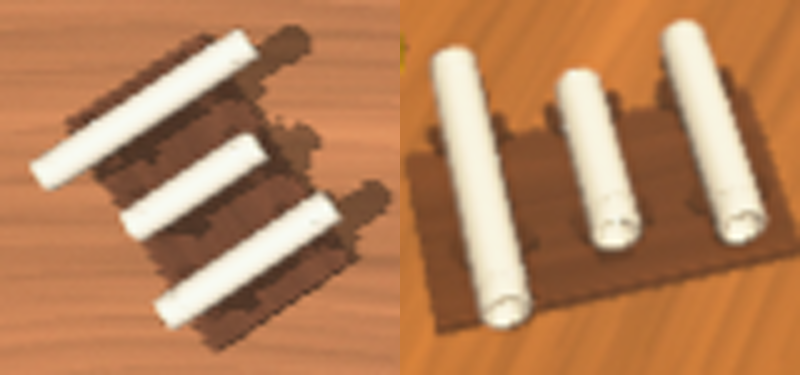

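View pics/standAB.png

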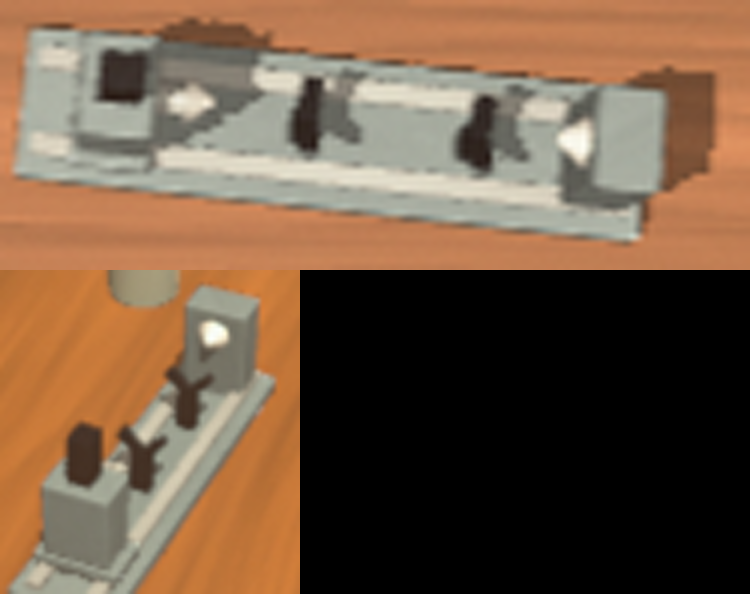

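The crops show the long tube in the slot farthest from the robot, ends at crop (40,175) and (248,43). On the stand, the grip top is at (123,72), the head tip at (558,140), the nose tip at (215,103) and the headstock top corners at (602,85), (668,90), (660,192), (595,185). In the side crop the grip top is at (85,431). Now fit the poses.

```bash
cat > fit.py <<'E'
from h import *
from scipy.optimize import least_squares
def rect(out,p,L=.16,r=.012):
    x,y,z,a=p; d=np.array([-np.sin(a),np.cos(a),0]); n=np.array([np.cos(a),np.sin(a),0]); t=np.linspace(0,2*np.pi,40)
    P=[proj(out,np.array([x,y,z])+s*L/2*d+r*(np.cos(k)*n+np.sin(k)*np.array([0,0,1]))) for s in(-1,1) for k in t]
    (c,wh,an)=cv2.minAreaRect(np.array(P,np.float32)); b=cv2.boxPoints((c,wh,an))
    e=b[1]-b[0] if np.linalg.norm(b[1]-b[0])>np.linalg.norm(b[2]-b[1]) else b[2]-b[1]
    return np.array([*c,np.degrees(np.arctan2(e[1],e[0]))%180]),wh
if __name__=="__main__":
    m={"top0":[173.25,181.36,180-33.11],"side0":[200.3,277.5,77.3]}
    f=lambda p:np.concatenate([(rect(o,p)[0]-m[o])*[1,1,.4] for o in m])
    s=least_squares(f,[.63,.3,.046,.6-0.0],diff_step=1e-3); print("tube",s.x,np.degrees(s.x[3]),np.round(s.fun,2))
    print([rect(o,s.x)[1] for o in m])
    T=lambda u,v:(258+(u+.5)/6-.5,165+(v+.5)/6-.5)
    g=("side0",245.9,169.9)
    print("grip tri",tri(("top0",*T(123,72)),g))
    # stand fit
    pts=[((0,-.0717,.075),T(558,140))]
    hs=[T(602,85),T(668,90),T(660,192),T(595,185)]
    bot=[T(15,177),T(637,240)]
    def W(p,q): c,s_=np.cos(p[2]),np.sin(p[2]); return np.array([p[0]+c*q[0]-s_*q[1],p[1]+s_*q[0]+c*q[1],q[2]])
    def F(p):
        r=[proj("top0",W(p,(0,-.0717,.075)))-T(558,140)]
        gy=.1813-p[3]
        r+=[proj("top0",W(p,(0,gy,.142)))-T(123,72),proj("side0",W(p,(0,gy,.142)))-g[1:],proj("top0",W(p,(0,gy-.05,.075)))-T(215,103)]
        r+=[(proj("top0",W(p,(0,-.109,.1)))-np.mean(hs,0))]
        r+=[(proj("top0",W(p,(-.0425,.212,.005)))-bot[0]),(proj("top0",W(p,(-.0425,-.132,.005)))-bot[1])]
        return np.concatenate(r)
    s=least_squares(F,[.6,0,0,0]); print("stand",s.x,np.degrees(s.x[2]),np.round(s.fun,1)); p=s.x
    print("seat..grip",W(p,(0,0,.075)),W(p,(0,.1813-p[3],.125)))
    for n,w in(("magnet",("top0",359/1.55,385/1.55)),("cone",("top0",430/1.55,205/1.55)),("feed",("top0",328/1.55,172/1.55))): print(n,atz(*w,.14 if n=="feed" else .02))
E
python3 fit.py
```

```text
tube [0.56504878 0.32383651 0.05214594 0.607758  ] 34.82196859572499 [ 0.07  0.25 -0.23 -0.18 -0.04  0.16]
[(7.5083746910095215, 50.62477493286133), (56.7768669128418, 10.369278907775879)]
grip tri [ 0.56607023 -0.01071554  0.14263006]
stand [ 0.55217806 -0.1696335  -0.09336468  0.02242188] -5.3494020706310925 [-0.3 -0.4  0.3  0.2 -0.7 -0.1 -0.1  0.1  1.4 -0.  -0.4  0.6 -0.8  0.3]
seat..grip [ 0.55217806 -0.1696335   0.075     ] [ 0.56699012 -0.01144734  0.125     ]
magnet [0.35194001 0.1348257  0.02      ]
cone [ 0.73989862 -0.01302052  0.02      ]
feed [0.77201555 0.1946578  0.14      ]
```

```bash
sed -i 's/277.5,77.3/280.0,78.5/' fit.py; python3 fit.py | head -3
cat >> h.py <<'E'
from scipy.spatial.transform import Rotation as R
def down(ay):  # quaternion, tool z down, tool y along heading ay (world angle)
    y=np.array([np.cos(ay),np.sin(ay),0]); z=np.array([0,0,-1.]); return R.from_matrix(np.column_stack([np.cross(y,z),y,z])).as_quat()
def brief():
    s=ctrl.state(); print("t%.2f"%s["t"],"tcp",np.round(s["tcp_pos"],4),"F",np.round(s["contact_force"],2),"M",np.round(s["torque"],2),"w%.4f gf%.1f"%(s["grip_width"],s["grip_force"]))
E
python3 - <<'E'
from h import *
for k in(0,np.pi):
  for nm,p,a in(("rack",(.565,.32,.2),.608),("seat",(.553,-.152,.2),-.093),("gripy",(.567,-.011,.2),np.pi/2-.093)):
    j=ctrl.ik(p,down(a+k)); print(nm,k,None if j is None else np.round(j,2))
E
```

```text
tube [0.56550068 0.32540694 0.04424833 0.59820129] 34.27440909800306 [ 0.13  0.48 -0.01 -0.37 -0.08 -0.  ]
[(7.45939302444458, 50.33327102661133), (56.784427642822266, 10.329351425170898)]
grip tri [ 0.56607023 -0.01071554  0.14263006]
rack 0 [-0.18  0.74 -0.68  1.54  0.52  1.04 -0.38]
seat 0 [ 0.39  0.57 -0.26  1.77  0.19  0.83 -0.05]
gripy 0 [ 0.4   0.63 -0.67  1.78  0.49  0.91  0.99]
rack 3.141592653589793 [-1.11  0.94  1.14  1.57 -0.9   1.23 -2.34]
seat 3.141592653589793 [-0.16  0.63  0.6   1.78 -0.45  0.87 -2.58]
gripy 3.141592653589793 [-0.1   0.55  0.11  1.79 -0.08  0.8  -1.61]
```

Run:
```python
from h import *
q=down(.598); p=np.array([.5655,.3254,0])
ctrl.set_gripper(.05,25)
ctrl.move_pose(p+[0,0,.2],q); brief()
ctrl.move_straight(p+[0,0,.095],rate=.12); brief()
c=snap("side","s1",(160,200,300,330),4)
snap("top","t1")
for o in("s1","t1"): print(proj(o,p+[0,0,.046]))
f=np.load('pics/t1.npz')['frame'][:,:,::-1]
a=cv2.imread('pics/s1.png'); b=cv2.resize(f[150:250,135:195],None,fx=4,fy=4,interpolation=cv2.INTER_CUBIC); 
z=np.zeros((520,240,3),np.uint8); z[:400]=b; cv2.imwrite('pics/c1.png',np.hstack([a,z]))
```

```text
t3.91 tcp [0.5661 0.3243 0.1999] F [-0.52  0.15 -0.05] M [-0.02 -0.03 -0.  ] w0.0500 gf0.0
t4.93 tcp [0.566  0.326  0.0958] F [-0.75  0.52 -0.21] M [ 0.02  0.01 -0.01] w0.0499 gf0.0
[199.3410699  278.22272574]
[173.55355406 181.58619802]
```

View pics/c1.png

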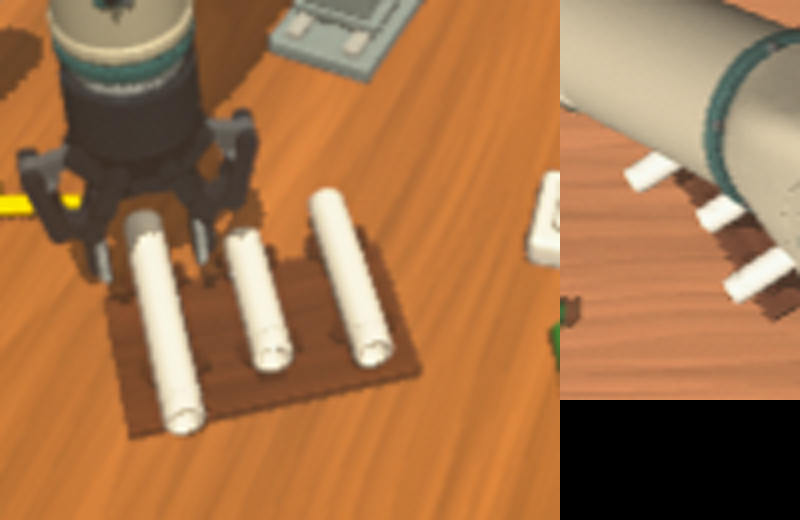

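Side crop: the jaws straddle the long tube, fingers at (103,265) and (200,245), tube between them at (145,225). Descend and grip.

Run:
```python
from h import *
p=np.array([.5655,.3254,0])
ctrl.set_gripper(.044,25)
print(ctrl.move_straight(p+[0,0,.053],rate=.08,guard=8)); brief()
ctrl.set_gripper(.0,25); brief()
ctrl.move_straight(p+[0,0,.085],rate=.06); brief()
ctrl.move_straight(p+[0,0,.2],rate=.15); brief()
snap("side","s2",(130,150,330,300),4)
```

```text
False
t5.94 tcp [0.5654 0.3256 0.0528] F [ 0.04 -0.42  0.25] M [ 0.01 -0.05  0.  ] w0.0440 gf0.0
t6.29 tcp [0.565  0.3251 0.0536] F [-3.43 -1.98  5.08] M [-0.41  0.77 -0.01] w0.0197 gf23.6
t6.97 tcp [0.5656 0.3252 0.085 ] F [-0.57 -0.19 -0.6 ] M [ 0.03 -0.02  0.02] w0.0196 gf22.3
t7.89 tcp [0.565  0.3248 0.1989] F [ 0.49  0.06 -1.38] M [-0.01 -0.03 -0.04] w0.0197 gf22.3
```

View pics/s2.png

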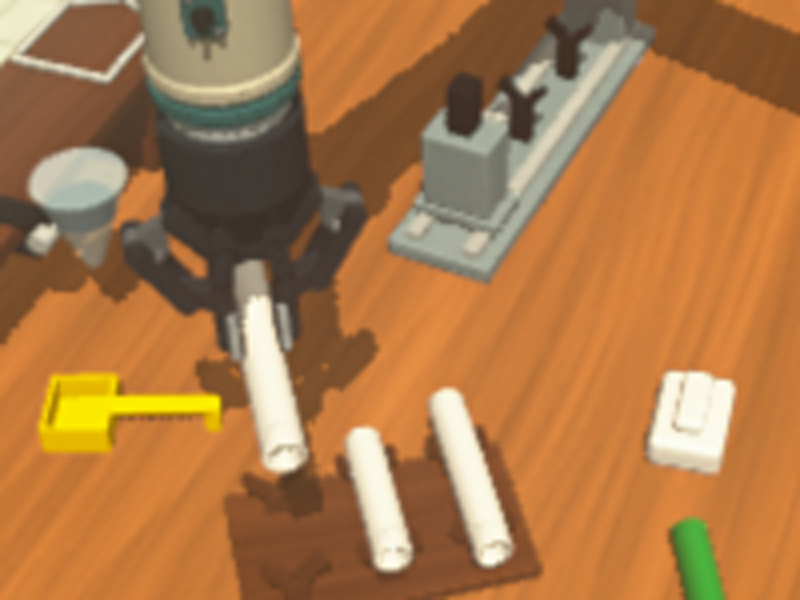

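The tube hangs level between the pads, its near mouth at crop (286,453). The other two tubes are still in the rack. I'll check where the tube sits along the jaws, then carry it over.

Run:
```python
from h import *
d=np.array([-np.sin(.598),np.cos(.598),0])
for z in(.187,.193):
  for o in(-.004,0,.004): print(z,o,proj("s2",np.array([.565,.3248,z])+d*(.08+o)))
print("seen",130+286.5/4-.5,150+453.5/4-.5)
q=down(-.0934); y=np.array([.0933,.9956,0]); seat=np.array([.5522,-.1696,0]); p=seat+.018*y
ctrl.move_pose(p+[0,0,.2],q); brief()
ctrl.move_straight(p+[0,0,.105],rate=.12); brief()
c=snap("side","s3",(200,100,320,210),5); c=snap("top","t3",(258,165,383,210),6)
for o in("s3","t3"): 
  print(o,proj(o,p+[0,0,.098]),proj(o,p+[0,0,.098]+.08*y),proj(o,p+[0,0,.098]-.08*y))
b=cv2.imread('pics/t3.png'); a=cv2.imread('pics/s3.png'); cv2.imwrite('pics/c3.png',a)
```

```text
0.187 -0.004 [199.98487225 263.35744385]
0.187 0 [200.29359927 264.74246124]
0.187 0.004 [200.60426841 266.13619136]
0.193 -0.004 [199.75272443 261.50820961]
0.193 0 [200.06200639 262.89317327]
0.193 0.004 [200.37324209 264.28688573]
seen 201.125 262.875
t9.68 tcp [ 0.5546 -0.1499  0.2002] F [ 0.78 -0.02 -0.83] M [ 0.03 -0.01  0.01] w0.0194 gf22.3
t10.62 tcp [ 0.5545 -0.1515  0.1056] F [ 0.2  -0.13 -1.16] M [0.02 0.05 0.04] w0.0194 gf22.3
s3 [264.59268274 156.45549583] [254.05930864 170.30996939] [274.32216034 143.65838173]
t3 [323.02480255 183.59007974] [297.33194975 181.06086947] [348.79667088 186.12706832]
```

View pics/c3.png

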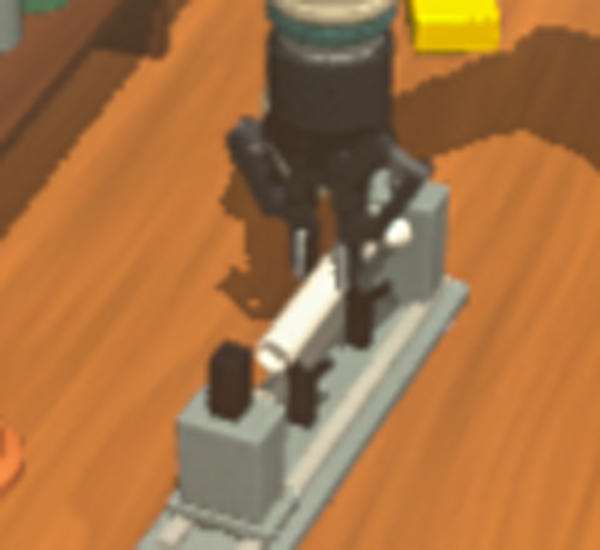

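Near mouth at crop (272,356), i.e. (254.0,170.8), against a predicted (254.1,170.3), so the tube is where I expect it. I'll check the rest notches against the stand fit: near (259.9,174.6), far (271.6,158.4).

Run:
```python
from h import *
y=np.array([.0933,.9956,0]);x=np.array([.9956,-.0933,0]); seat=np.array([.5522,-.1696,0])
for s in(.064,-.028): 
  for z in(.054,.06): print(proj("side0",seat+y*s+[0,0,z]),proj("side0",seat+y*s+x*.005+[0,0,z]),proj("side0",seat+y*(s+.005)+[0,0,z]))
print(proj("top0",seat+y*.058+[0,0,.07]),proj("top0",seat-y*.034+[0,0,.07]), "seen", 258+307.5/6-.5,165+116/6-.5, 258+481/6-.5,165+134/6-.5)
```

```text
[258.58421316 175.45574004] [257.15105033 175.0532003 ] [257.93396199 176.33866104]
[258.59175221 173.95944059] [257.15456417 173.55748663] [257.93969084 174.84110641]
[269.99716593 159.95905796] [268.61414215 159.59103059] [269.40260904 160.76635642]
[270.0349928  158.48679551] [268.64822131 158.11939443] [269.43892739 159.29274802]
[309.10658416 183.68908892] [338.05255853 186.54107662] seen 308.75 183.83333333333334 337.6666666666667 186.83333333333334
```

Run:
```python
from h import *
y=np.array([.0933,.9956,0]); seat=np.array([.5512,-.1696,0]); p=seat+.018*y
print(ctrl.move_straight(p+[0,0,.087],rate=.08,guard=6)); brief()
print(ctrl.move_straight(p+[0,0,.074],rate=.02,guard=3)); brief()
```

```text
False
t11.10 tcp [ 0.5524 -0.1516  0.0865] F [ 0.56 -0.69 -1.25] M [-0.01 -0.01 -0.06] w0.0197 gf22.3
True
t11.57 tcp [ 0.5529 -0.1517  0.0788] F [-0.46 -0.23  4.44] M [-0.03  0.12 -0.06] w0.0195 gf24.1
```

Contact came at TCP z 0.0788, so the tube axis is at about 0.071, on the rests. Release.

Run:
```python
from h import *
ctrl.set_gripper(.03,25); ctrl.set_gripper(.05); brief()
s=ctrl.state(); p=s["tcp_pos"]
ctrl.move_straight([p[0],p[1],.2],rate=.15); 
y=np.array([.0933,.9956,0]); seat=np.array([.5512,-.1696,0])
g=seat+y*.1589; g[0]=.566
ctrl.move_pose([g[0],g[1],.21],down(np.pi/2-.0934)); brief()
snap("side","s4"); snap("top","t4")
T=np.load('pics/t4.npz')['frame'][:,:,::-1]; S=np.load('pics/s4.npz')['frame'][:,:,::-1]
cr=lambda f,x,y,w,h,k: cv2.resize(f[y:y+h,x:x+w],None,fx=k,fy=k,interpolation=cv2.INTER_CUBIC)
B=np.zeros((590,750,3),np.uint8); B[:270]=cr(T,258,165,125,45,6); B[270:,:400]=cr(S,215,130,100,80,4)
cv2.imwrite('pics/c4.png',B)
```

```text
t12.18 tcp [ 0.5523 -0.1517  0.0781] F [ 0.14 -0.21 -0.24] M [-0.02 -0.01  0.  ] w0.0501 gf0.0
t14.12 tcp [ 0.5657 -0.0122  0.2092] F [ 0.12 -0.76  0.35] M [-0.01  0.03 -0.03] w0.0500 gf0.0
```

View pics/c4.png

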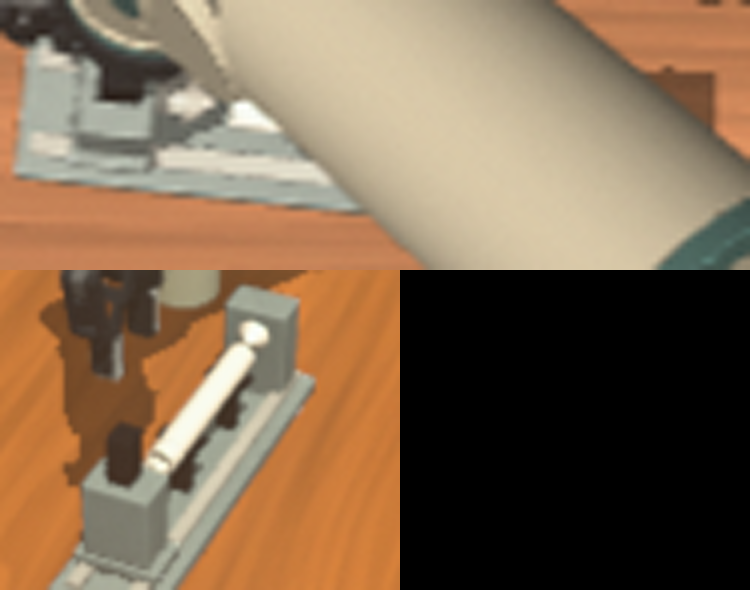

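The tube lies on the rests, with a gap of about 8 mm to the nose tip, top crop (215,103) against the tube end at (230,112). The head cone is free. Now grip the tailstock along its slide direction, find the back stop and push up.

Run:
```python
from h import *
print(ctrl.move_straight([.566,-.0115,.134],rate=.1,guard=6)); brief()
ctrl.set_gripper(0,30); ctrl.sleep(.2); brief()
y=np.array([.0933,.9956,0]); p=ctrl.state()["tcp_pos"]; p0=p.copy()
print(ctrl.move_straight(p+y*.035,rate=.03,guard=22)); brief()
print("moved",(ctrl.state()["tcp_pos"]-p0)@y)
```

```text
False
t15.13 tcp [ 0.5664 -0.0112  0.1345] F [ 0.35 -0.84 -0.35] M [ 0.03 -0.04 -0.  ] w0.0495 gf0.0
t15.68 tcp [ 0.5666 -0.0106  0.1349] F [-1.23  2.06  6.  ] M [ 0.42  0.18 -0.04] w0.0230 gf30.8
True
t16.68 tcp [0.5687 0.0106 0.1349] F [-1.06 -1.82  4.97] M [0.09 0.1  0.01] w0.0231 gf31.2
moved 0.021234630505818978
```

Run:
```python
from h import *
y=np.array([.0933,.9956,0]); p=ctrl.state()["tcp_pos"]
print(ctrl.move_straight(p+y*.008,rate=.01,guard=16)); brief(); print("moved",(ctrl.state()["tcp_pos"]-p)@y)
ctrl.sleep(.3); brief()
```

```text
False
t17.56 tcp [0.5688 0.0107 0.1347] F [ -2.01 -13.35   8.62] M [-2.31  0.51  0.15] w0.0231 gf31.7
moved 0.0001503208214099741
t17.86 tcp [0.5688 0.0107 0.1347] F [ -2.92 -12.62   8.15] M [-2.35  0.44  0.12] w0.0230 gf31.7
```

Run:
```python
from h import *
y=np.array([.0933,.9956,0]); p=np.array([.5688,.0107,.1347])
D=lambda:-(ctrl.state()["tcp_pos"]-p)@y
for d in(.02,.04,.054,.060,.063): 
    r=ctrl.move_straight(p-y*d,rate=.03,guard=30); print(r,d,round(D(),4)); brief()
```

```text
False 0.02 0.0149
t18.93 tcp [ 0.5673 -0.0041  0.1348] F [ 1.01  9.5  -3.77] M [ 1.8  -0.18 -0.24] w0.0229 gf30.6
False 0.04 0.0351
t19.75 tcp [ 0.5653 -0.0242  0.1348] F [ 0.53  8.66 -2.83] M [ 1.72 -0.08 -0.21] w0.0233 gf30.7
False 0.054 0.049
t20.37 tcp [ 0.5639 -0.0381  0.1348] F [ 0.23  8.93 -1.01] M [ 1.8   0.01 -0.23] w0.0232 gf30.8
False 0.06 0.0548
t20.72 tcp [ 0.5633 -0.0439  0.1348] F [-0.78  9.53 -1.92] M [ 1.85  0.05 -0.21] w0.0233 gf30.8
False 0.063 0.0573
t20.97 tcp [ 0.5631 -0.0464  0.1348] F [-0.47 10.5  -2.21] M [ 2.01  0.02 -0.24] w0.0231 gf30.7
```

Run:
```python
from h import *
y=np.array([.0933,.9956,0]); p=np.array([.5688,.0107,.1347])
D=lambda:-(ctrl.state()["tcp_pos"]-p)@y
c=.065
while D()<.0655 and c<.077:
    ctrl.move_straight(p-y*c,rate=.015,guard=30); ctrl.sleep(.1); print(round(c,4),round(D(),4),np.round(ctrl.state()["contact_force"],1)); c+=min(.002,max(.0007,.066-D()))
snap("side","s5"); snap("top","t5")
T=np.load('pics/t5.npz')['frame'][:,:,::-1]; S=np.load('pics/s5.npz')['frame'][:,:,::-1]
cv2.imwrite('pics/c5.png',cv2.resize(S[120:215,210:320],None,fx=6,fy=6,interpolation=cv2.INTER_CUBIC)); brief()
```

```text
0.065 0.0591 [-0.8 10.6 -2.5]
0.067 0.061 [ 0.2 10.8 -2.6]
0.069 0.0627 [-0.8 11.8 -2. ]
0.071 0.0645 [ 0.1 11.1 -2.4]
0.0725 0.0657 [ 0.8 12.1 -3.1]
t22.95 tcp [ 0.5622 -0.0546  0.1348] F [-0.76 12.47 -3.11] M [ 2.37 -0.01 -0.3 ] w0.0228 gf30.7
```

View pics/c5.png

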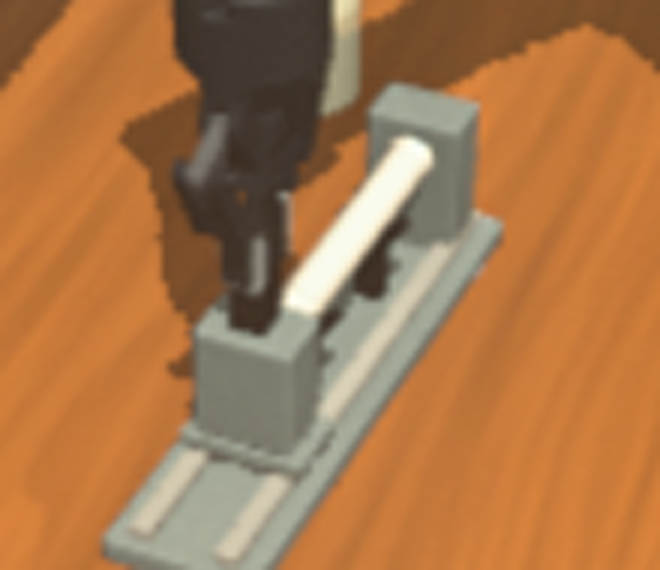

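The tube is on both cones, its head end over the cone at (420,150) and its tail end at (300,300). The force has risen about 3.5 N over sliding friction, which is mid-travel for the spring. Relax the push, release and check.

Run:
```python
from h import *
y=np.array([.0933,.9956,0]); p=np.array([.5688,.0107,.1347])
D=lambda:-(ctrl.state()["tcp_pos"]-p)@y
ctrl.move_straight(p-y*.0665,rate=.02); ctrl.sleep(.2); print(D()); brief()
ctrl.set_gripper(.034); print(D()); ctrl.set_gripper(.05); brief()
t=ctrl.state()["tcp_pos"]; ctrl.move_straight([t[0],t[1],.22],rate=.12); 
ctrl.move_pose([.45,.2,.3],down(np.pi/2-.0934)); ctrl.sleep(.3); brief()
snap("side","s6"); snap("top","t6")
T=np.load('pics/t6.npz')['frame'][:,:,::-1]; S=np.load('pics/s6.npz')['frame'][:,:,::-1]
cr=lambda f,x,y,w,h,k: cv2.resize(f[y:y+h,x:x+w],None,fx=k,fy=k,interpolation=cv2.INTER_CUBIC)
B=np.zeros((590,750,3),np.uint8); B[:270]=cr(T,258,165,125,45,6); B[270:,:400]=cr(S,215,130,100,80,4); B[270:,400:]=cr(S,150,220,175,160,2)[:,:350]
cv2.imwrite('pics/c6.png',B)
seat=np.array([.5512,-.1696,0])
for s in(-.08,.08): print(proj("side0",seat+y*s+[0,0,.075]),proj("top0",seat+y*s+[0,0,.075]))
```

```text
0.06553113452187505
t23.60 tcp [ 0.5623 -0.0545  0.1348] F [-2.68  4.94  2.25] M [ 1.04  0.49 -0.09] w0.0232 gf31.3
0.06777844460658192
t24.17 tcp [ 0.5627 -0.0557  0.1347] F [ 0.64  0.37 -0.03] M [0.04 0.01 0.01] w0.0499 gf0.0
t26.44 tcp [0.4504 0.1992 0.2996] F [ 0.06 -0.29 -0.61] M [-0. -0. -0.] w0.0501 gf0.0
[276.48617759 146.70353209] [352.92944843 188.06146061]
[256.80074459 173.07276509] [302.36094804 183.07888519]
```

View pics/c6.png

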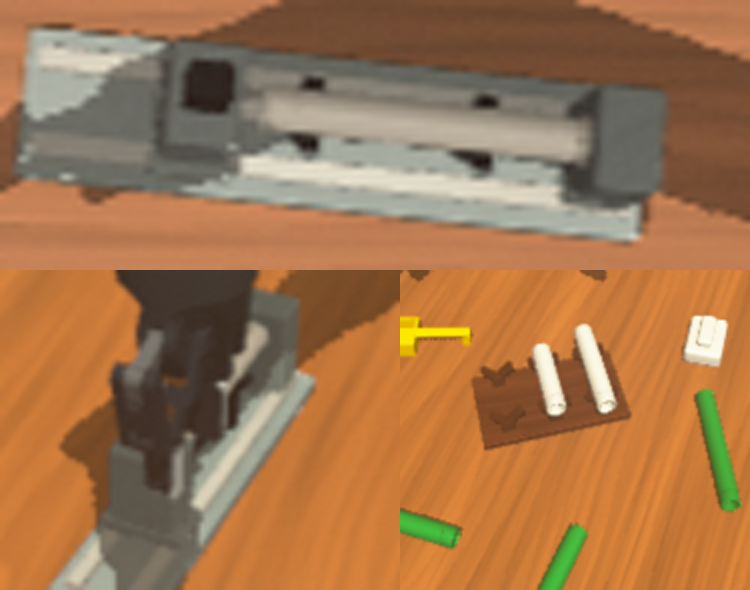

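Top crop: the tube lies straight on the cone line from (262,105) to (585,138), and the grip has moved from (123,72) to (209,82), about 43 mm as intended. The other tubes are untouched. As a last check I'll move the arm away and compare the tube axis with a model by image code.

Run:
```python
from h import *
ctrl.movej([1.082,.628,.038,1.517,-.027,.996,-.02]); brief()
snap("side","s7"); snap("top","t7")
def line(n,box):
    f=np.load('pics/'+n+'.npz')['frame'].astype(int); x0,y0,x1,y1=box
    m=np.zeros(f.shape[:2],bool); s=f[y0:y1,x0:x1]; m[y0:y1,x0:x1]=(s.min(2)>165)&(s.max(2)-s.min(2)<45)
    k,l,st,ce=cv2.connectedComponentsWithStats(m.astype(np.uint8)); i=1+np.argmax(st[1:,4]); p=np.argwhere(l==i)[:,::-1].astype(np.float32)
    return p
y=np.array([.0933,.9956,0]); seat=np.array([.5518,-.1696,0])
for n,b in(("s4",(245,135,285,178)),("s7",(245,135,285,178)),("t7",(290,170,365,200))):
    p=line(n,b); vx,vy,cx,cy=cv2.fitLine(p,cv2.DIST_HUBER,0,.01,.01).ravel(); nn=np.array([-vy,vx])*np.sign(vx if n[0]=="t" else vx)
    print(n,len(p),cv2.minAreaRect(p),"offset of model axis from seen:",[round(float((proj(n,seat+[0,0,z])-[cx,cy])@nn),2) for z in(.071,.075)], "ends",[round(float((proj(n,seat+s*y+[0,0,.075])-[cx,cy])@nn),2) for s in(-.06,.06)])
from h import proj
g=lambda n,b:(lambda f:np.argwhere(f[b[1]:b[3],b[0]:b[2]].max(2)<70).mean(0)[::-1]+b[:2])(np.load('pics/'+n+'.npz')['frame'])
print("grip px",g("top0",(270,168,286,186)),g("t7",(284,170,300,188)))
```

```text
t29.42 tcp [ 0.2687 -0.5921  0.2347] F [0.68 0.36 0.16] M [0.02 0.01 0.02] w0.0500 gf0.0
s4 230 ((267.7624816894531, 159.8280029296875), (6.395750045776367, 40.441253662109375), 35.90972137451172) offset of model axis from seen: [-0.48, -1.05] ends [-0.97, -1.15]
s7 196 ((269.0932312011719, 157.46426391601562), (5.854928493499756, 34.99261474609375), 38.04704284667969) offset of model axis from seen: [-0.0, -0.59] ends [-0.7, -0.48]
t7 360 ((328.0440979003906, 185.57351684570312), (56.320133209228516, 6.6884446144104), 5.90614128112793) offset of model axis from seen: [0.07, -0.13] ends [-0.2, -0.07]
grip px [277.94545455 177.43636364] [292.53448276 178.86206897]
```

Run:
```python
from h import *
print(ctrl.hand_in())
```

```text
the job is handed in; nothing more can be done
None
```

The long tube is clamped between both cones and the job is handed in at about 29 s; the tailstock is about 65.6 mm up, so the nose is near half its travel. The images show the tube lifted about 3–4 mm off the rests, though the head-end reading (about 2 mm) is close to image noise.

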